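# Hang the dippers at the filling station

## Robot

A 6-joint arm with a two-finger parallel gripper is mounted at the origin on the work surface. World frame = base frame: x ahead of the robot, y to its left, z up, the work surface at z = 0. Lengths are in m, angles in rad, forces in N, time in s.
With the tool pointing down it reaches from about 0.35 to 0.775 m from the base axis. Payload 7.3 kg.
Tool frame: the origin (TCP) lies at the very end of the fingers, on their centre line; the grasp point (between the pads) lies 19 mm behind it; z points along the fingers, y is the direction in which the jaws open and shut (so a half turn about z gives the same grasp; the last joint's range is limited). The gripper opens to 92 mm and grips with 3 to 60 N. Pads are 19 mm wide; open, the fingers measure 130 mm over their backs; the gripper's body (75 mm by 190 mm) begins 47 mm behind the grasp point.
Start: joints at [1.084, 0.342, 1.524, -0, 1.275, -0.146], TCP at [0.175, 0.495, 0.227] pointing down, gripper open.
Joint ranges: [-2.53, 2.53], [-0.77, 2.02], [0.04, 2.7], [-1, 4.14], [0.28, 2.66], [-3.11, 3.11]. Speed limits (rad/s): [2.57, 2.57, 3.14, 3.14, 3.14, 3.14].

## Interface

Orientations are given as [roll, pitch, yaw] about the fixed x, y, z axes, in that order (R = Rz(yaw) Ry(pitch) Rx(roll)).
In Python, from cell import robot gives the robot as it stands.
- The arm moves only by the shell command python3 -m pendant 'ROWS' [OPENING] [FORCE]. ROWS is JSON, a list of rows, each a list of 2 entries, a list of its own where there are three numbers: the shift along the tool's x, y, z in mm, then the turn about the tool's z in degrees. In form: [[[x, y, z], turn], ...]. A call has 1 to 10 rows; each row is the pose to reach, as a shift and turn from the pose measured when the call began, along the tool's axes at that moment; what a row does not reach only later rows make up. A row lasts 1/12 s, in which the tool goes at most 41.7 mm and 7.16 degrees, less where a joint would pass 70% of its speed; a pose out of reach is approached as far as the arm can. A call with a gripper value outside its range is refused whole. OPENING is the opening, from 0 (shut) to 1 (fully open), set as the call begins (- or left out, the last holds). The fingers move at their own pace and stop on an object; FORCE is the grip in N (left out, the last holds). Time passes only in rows, so rows that repeat a pose let the fingers close. It gives the time, the measured TCP pose, the force and the opening at its end, in the units of the state.
- robot.observe(): the state, without advancing time (a new reading comes with each control period).
- robot.read_camera(name): name is "side" or "top"; returns the picture (420x560x3 uint8, red, green, blue); there is no depth.
- robot.calibration(name): a dict with "vfov" (degrees; the focal length in pixels is half the picture's height over the tangent of half this angle, whatever the lens; pixels are square), "cx", "cy" (the principal point, pixels), "rvec" (rotation vector, rad) and "tvec" (3), from world to camera coordinates, as OpenCV has them. Camera axes: x right, y down, z forward; pixel columns grow to the right and rows downward; lengths in m; the calibration is good to about 2 mm. A picture is of the moment at which its call begins. calibration takes no time and is no camera call.
- robot.hand_in(): hands the job in, once; it reports no verdict.
Trained networks look in the newest picture that a camera, given by its name, has taken for a name from the list of things; names that differ only in an ending like _2 or _b are one class to them, and where a whole thing is asked for, a point or a joint stands for the part that bears it (a point fixed in the world has none). Each returns a list of dicts, best first, with "p" (0 to 1); they miss things now and then, are a little off and sometimes report something else, mostly with a low value. They report only what shows in the picture. A call takes as long as a camera call.
- robot.find_in(camera, query): "xy" ([column, row] as shares, 0 to 1, of the picture: columns of its width, rows of its height, amid what is visible of it).
The state is a dict: "time": time; "qpos": joint angles; "qvel": joint speeds; "joint_efforts": joint torques, N m; "tool_pos": TCP position; "tool_rot": TCP orientation; "contact_force": force on the tool from outside, world axes, zero at the start; "torque": the same for the moment, N m; "opening": finger opening in m.
Only numpy, scipy, OpenCV 4.12 (cv2) and the standard library are available. Lean on these libraries where they do the work, as an engineer would, in place of code of your own. Each camera call takes 0.05 s, during which the arm holds its last target.

## Task

Get the filling station ready: take the lid off the round pot and lay it flat, knob up, in the middle of the round wooden board. Hang the large dipper by its hook over the rim of the round pot and the small dipper by its hook over the rim of the rectangular pan, each upright with its cup inside, clear of the floor, and its hook tail outside. Set things down without dropping them or knocking them over, and leave everything else where it stands.

Things in the scene. Friction and masses are not known exactly. Their poses are not given: they have to be found in the camera images.
- pot: deep round steel pot, fixed to the table; outer diameter 150 mm, wall 5 mm, rim 140 mm high, inner floor 5 mm high. Origin: centre of its underside, z up. Two loop handles at its +y and -y sides, outside, 104 to 112 mm high, each 68 mm long and standing out to 104 mm from the axis. At the start it is covered by the lid
- pan: rectangular open steel pan, fixed to the table; outside 160 mm (x) by 120 mm (y) by 100 mm high, upright walls 5 mm thick, inner floor 5 mm high. Origin: centre of its underside, z up
- board: round wooden board, 170 mm in diameter and 15 mm thick, fixed to the table, empty. Origin: centre of its underside, z up
- lid: loose steel lid, about 250 g: a 160 mm disc (6 to 10 mm above the origin), beneath it a 132 mm plug 6 mm deep that sits in the pot, on top a black knob of 30 mm diameter, 16 to 55 mm above the origin. Origin: centre of the plug's underside, z up through the knob. It starts on the pot with its origin 134 mm high
- big: large steel dipper, about 260 g, 183 mm tall, standing upright on its flat open cup (outer diameter 72, height 60, wall 4 mm). Origin on the handle's axis at the level of the cup's underside; z up along the handle; +x points from the cup to the hook side. Handle: upright strip 8 (x) by 16 mm (y) at the cup's edge. Cup and handle lie wholly at x below 4 mm
- big_grip (a point): middle of the black sleeve at the top of the large dipper's handle, 157 mm above the origin; the sleeve is 16 (x) by 20 mm (y), from 127 to 183 mm up, above the hook; same axes as the dipper; easily gripped from above across y
- big_hook (a point): large dipper's hook, below the sleeve: a flat bar 16 mm wide runs out along +x, underside 115 mm above the origin. This point: at that underside, 12 mm out, in the middle of the downward-open slot (x = 4 to 20 mm) between handle and tail; it belongs on top of a rim
- big_tail (a point): on the tail of the large dipper's hook, 23 mm out along +x, 91 mm above the origin; the tail is 6 mm thick (x = 20 to 26 mm), 16 mm wide and reaches down to 87 mm above the origin
- big_cup (a point): centre of the underside of the large dipper's cup, at x = -38 mm from the origin
- small: small steel dipper, about 160 g, 143 mm tall, standing upright on its flat open cup (outer diameter 56, height 40, wall 4 mm). Origin on the handle's axis at the level of the cup's underside; z up along the handle; +x points from the cup to the hook side. Handle: upright strip 8 (x) by 16 mm (y) at the cup's edge. Cup and handle lie wholly at x below 4 mm
- small_grip (a point): middle of the black sleeve at the top of the small dipper's handle, 117 mm above the origin; the sleeve is 16 (x) by 20 mm (y), from 87 to 143 mm up, above the hook; same axes as the dipper; easily gripped from above across y
- small_hook (a point): small dipper's hook, below the sleeve: a flat bar 16 mm wide runs out along +x, underside 75 mm above the origin. This point: at that underside, 12 mm out, in the middle of the downward-open slot (x = 4 to 20 mm) between handle and tail; it belongs on top of a rim
- small_tail (a point): on the tail of the small dipper's hook, 23 mm out along +x, 51 mm above the origin; the tail is 6 mm thick (x = 20 to 26 mm), 16 mm wide and reaches down to 47 mm above the origin
- small_cup (a point): centre of the underside of the small dipper's cup, at x = -30 mm from the origin
- oil: tall green glass oil bottle, 56 mm in diameter, 270 mm high, between the pot and the pan. Bystander; origin: centre of its underside
- tub: clear plastic tub, 80 mm in diameter, 75 mm high. Bystander; origin: centre of its underside
- ramekin: white ceramic ramekin, 80 mm in diameter, 50 mm high. Bystander; origin: centre of its underside
- squeeze: white squeeze bottle, 56 mm in diameter, 170 mm high. Bystander; origin: centre of its underside
- jar: amber glass jar with a steel cap, 70 mm in diameter, 100 mm high. Bystander; origin: centre of its underside
- spatula: spatula lying on the table at the right-hand side. Bystander
- bowl: steel mixing bowl, 170 mm in diameter, 70 mm high, at the left-hand side. Bystander; origin: centre of its underside

How it is judged:
At the end, for the whole second after the job is handed in: Lid flat on the board, knob up, within 40 mm of its middle. Large dipper hung on the pot rim, small on the pan rim: hook bar within 7 mm of rim height, tail outside, cup inside, its underside over 10 mm above the vessel's underside, lean under 0.3 rad. All released, at rest (horizontal distance between lid and board below 0.04 m and angle between lid's own z axis and vertical below 0.08 rad and z of lid in the frame of board between 0.01 and 0.02 m and z of big_hook in the frame of pot between 0.133 and 0.147 m and horizontal distance between big_tail and pot above 0.075 m and horizontal distance between big_cup and pot below 0.05 m and z of big_cup in the frame of pot above 0.01 m and angle between each of big, small's own z axis and vertical below 0.3 rad and contact force between big and pot above 0.3 N and z of small_hook in the frame of pan between 0.093 and 0.107 m and x of small_cup in the frame of pan between -0.065 and 0.065 m and y of small_cup in the frame of pan between -0.045 and 0.045 m and (x of small_tail in the frame of pan above 0.08 m or y of small_tail in the frame of pan above 0.06 m or x of small_tail in the frame of pan below -0.08 m or y of small_tail in the frame of pan below -0.06 m) and z of small_cup in the frame of pan above 0.01 m and contact force between small and pan above 0.3 N and linear speed of each of lid, big, small below 0.03 m/s and angular speed of each of lid, big, small below 0.3 rad/s); the robot touches nothing.
It fails at once if the lid is dropped (moves faster than 0.6 m/s with no finger on it) (contact force between the fingers and lid below 0.2 N and linear speed of lid above 0.6 m/s).
It fails at once if the large dipper is dropped (moves faster than 0.6 m/s with no finger on it) (contact force between the fingers and big below 0.2 N and linear speed of big above 0.6 m/s).
It fails at once if the small dipper is dropped (moves faster than 0.6 m/s with no finger on it) (contact force between the fingers and small below 0.2 N and linear speed of small above 0.6 m/s).
It fails at once if a dipper is knocked over (leans more than 0.7 rad) (angle between any of big, small's own z axis and vertical above 0.7 rad).
It fails at once if a bystander is moved by more than 30 mm or tipped over (distance of any of oil, tub, ramekin, squeeze, jar, spatula, bowl from where it was at the start of the episode above 0.03 m or angle between any of oil, tub, ramekin, squeeze, jar, bowl's own z axis and vertical above 0.4 rad).
It also fails if it takes over 72 s, if anything falls off the work surface, if the arm or the gripper's body presses on something with over 40 N, if the wrist force passes 120 N, or if a joint passes its speed limit or range.

## Working session

There is one attempt and no reset: what is moved stays moved. The work goes in short steps, Python scripts to look and compute and a shell command to move; the robot and the scene stay as the last step left them, time stands still between calls to the robot, and variables do not carry over. Pictures are saved under pics/ and viewed, and the job is handed in when it is done.

```bash
ls; mkdir -p pics
cat > h.py <<'E'
import numpy as np, cv2
from cell import robot
from scipy.spatial.transform import Rotation as R
def cam(n):
    c=robot.calibration(n); f=210/np.tan(np.radians(c['vfov'])/2)
    Rm=cv2.Rodrigues(np.array(c['rvec'],float))[0]; return c,f,Rm,np.array(c['tvec'],float).ravel()
def proj(n,P):
    c,f,Rm,t=cam(n); p=np.atleast_2d(P)@Rm.T+t
    return np.c_[c['cx']+f*p[:,0]/p[:,2], c['cy']+f*p[:,1]/p[:,2]]
def unproj(n,uv,z):
    c,f,Rm,t=cam(n); d=Rm.T@np.array([(uv[0]-c['cx'])/f,(uv[1]-c['cy'])/f,1]); o=-Rm.T@t
    return o+d*(z-o[2])/d[2]
def save(n,name):
    im=robot.read_camera(n); cv2.imwrite(f'pics/{name}.png',np.array(im)[:,:,::-1]); return np.array(im)
E
python3 - <<'E'
from h import *
for n in('side','top'):
    save(n,n+'0'); c,f,Rm,t=cam(n); print(n,c,f,-Rm.T@t)
print(robot.observe())
E
```

```text
pics
side {'vfov': 52.55691384102343, 'cx': 271.8232370799793, 'cy': 204.84775466293934, 'rvec': array([ 2.18262523, -0.28082851,  0.16594755]), 'tvec': array([-0.50662617,  0.17524794,  1.33094325])} 425.30523199303786 [ 0.21951387 -1.071302    0.92893356]
top {'vfov': 48.673204331387204, 'cx': 274.01107519080745, 'cy': 217.11214976325363, 'rvec': array([ 2.12669034, -2.17091255,  0.15624868]), 'tvec': array([0.02207893, 0.53502433, 1.46181491])} 464.30736620518985 [0.32269018 0.01754232 1.52289352]
{'time': 0.1, 'qpos': array([ 1.08400172e+00,  3.42669273e-01,  1.52490379e+00,  1.76442249e-05,
        1.27541125e+00, -1.45993927e-01]), 'qvel': array([-0.00013679, -0.00247802, -0.00233323, -0.00201321,  0.00138784,
        0.000328  ]), 'joint_efforts': array([ 2.01445509e-03, -4.32003772e+01, -2.44695479e+01,  7.17816199e-02,
        5.27645065e-02, -6.26676047e-05]), 'tool_pos': array([0.17527866, 0.49449648, 0.22611222]), 'tool_rot': array([-3.14021825e+00, -2.19146209e-04,  2.80078667e+00]), 'contact_force': array([0.49932044, 0.01136136, 0.41853831]), 'torque': array([-0.00065035,  0.00580832, -0.02659073]), 'opening': 0.09150747770669604}
```

View pics/side0.png

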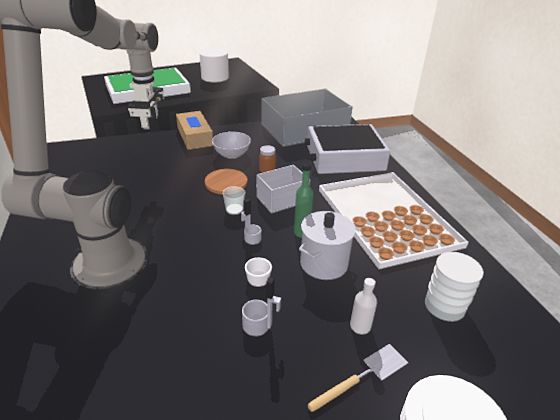

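View pics/top0.png

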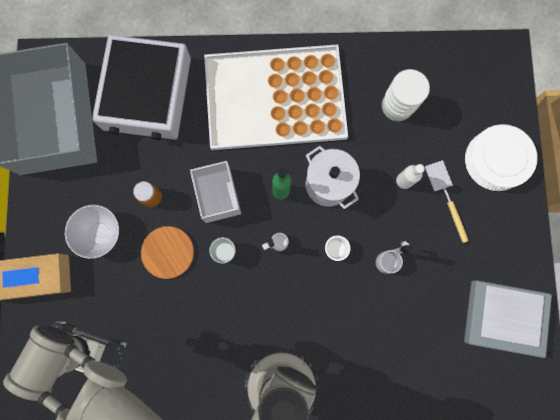

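Run:
```python
from h import *
for n in('side','top'):
  for q in ['pot','pan','board','lid','big','big_grip','big_hook','big_cup','small','small_grip','small_hook','small_cup','oil','squeeze','jar','tub','ramekin']:
    r=robot.find_in(n,q)
    print(n,q,[(round(d['xy'][0]*560),round(d['xy'][1]*420),round(d['p'],2)) for d in r[:3]])
print(robot.observe()['time'])
```

```text
side pot [(323, 255, 0.69)]
side pan [(278, 185, 0.98)]
side board [(224, 181, 0.86), (258, 314, 0.71)]
side lid [(330, 228, 0.77)]
side big [(260, 312, 0.91), (323, 262, 0.18)]
side big_grip [(263, 311, 0.84)]
side big_hook [(264, 315, 0.91)]
side big_cup [(258, 314, 0.91)]
side small [(247, 226, 0.63)]
side small_grip [(248, 228, 0.71)]
side small_hook [(248, 226, 0.59)]
side small_cup [(249, 226, 0.94)]
side oil [(305, 204, 0.57), (258, 311, 0.48)]
side squeeze [(365, 304, 0.75)]
side jar [(270, 159, 0.83), (259, 318, 0.52)]
side tub [(235, 198, 0.93), (277, 187, 0.16)]
side ramekin [(254, 269, 0.8)]
top pot [(317, 202, 0.83)]
top pan [(216, 191, 0.93)]
top board [(167, 248, 0.88), (95, 232, 0.46), (333, 174, 0.22)]
top lid [(335, 174, 0.56)]
top big [(392, 259, 0.6), (277, 245, 0.49)]
top big_grip [(396, 262, 0.73), (280, 187, 0.63)]
top big_hook [(392, 262, 0.69), (276, 244, 0.6)]
top big_cup [(390, 261, 0.56)]
top small [(280, 243, 0.87)]
top small_grip [(278, 245, 0.74), (321, 200, 0.58)]
top small_hook [(276, 243, 0.53), (411, 175, 0.22)]
top small_cup [(280, 240, 0.56)]
top oil [(281, 185, 0.74), (148, 193, 0.57)]
top squeeze [(411, 175, 0.74), (318, 200, 0.27)]
top jar [(150, 192, 0.84)]
top tub [(169, 249, 0.62), (224, 250, 0.6), (321, 202, 0.23)]
top ramekin [(342, 245, 0.82), (333, 174, 0.38)]
1.8
```

The top view has +x up and +y left: pot with lid at (333,177), pan at (216,191), board at (167,252), big at (390,260), small at (278,243). I'll zoom in next.

Run:
```python
import cv2,numpy as np
t=cv2.imread('pics/top0.png');s=cv2.imread('pics/side0.png')
def z(im,x,y,w,h,k): return cv2.resize(im[y:y+h,x:x+w],None,fx=k,fy=k,interpolation=cv2.INTER_CUBIC)
cv2.imwrite('pics/z1.png',z(t,180,140,130,130,6)[:600]); 
a=z(t,255,225,50,35,8);b=z(t,365,230,50,50,8)
cv2.imwrite('pics/z1.png',np.hstack([cv2.copyMakeBorder(a,0,120,0,0,cv2.BORDER_CONSTANT),b]))
a=z(s,225,190,50,60,8);b=z(s,235,285,50,60,8)
cv2.imwrite('pics/z2.png',np.hstack([a,b]))
a=z(t,300,140,70,75,8)
cv2.imwrite('pics/z3.png',a)
a=z(t,185,150,60,75,8)
cv2.imwrite('pics/z4.png',a)
```

```text
(no output)
```

View pics/z1.png

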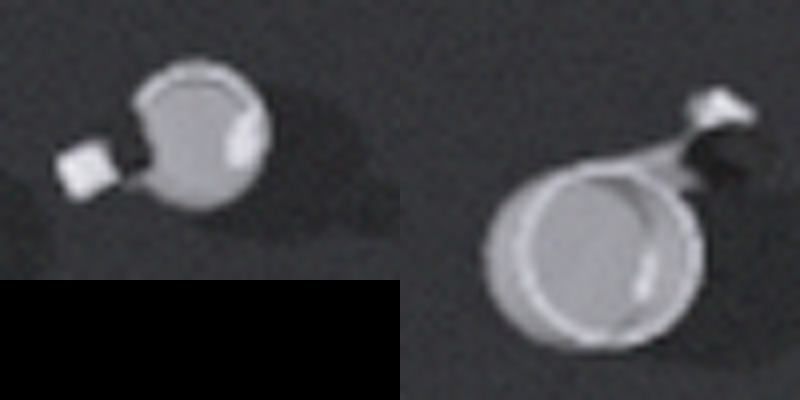

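View pics/z2.png

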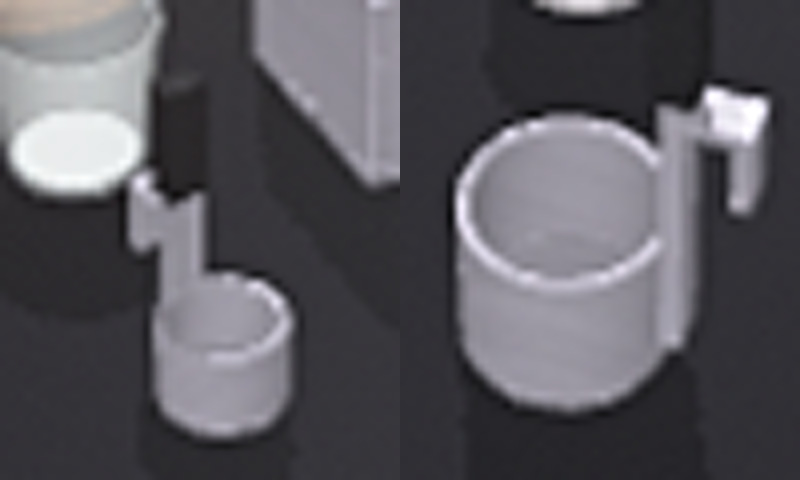

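View pics/z3.png

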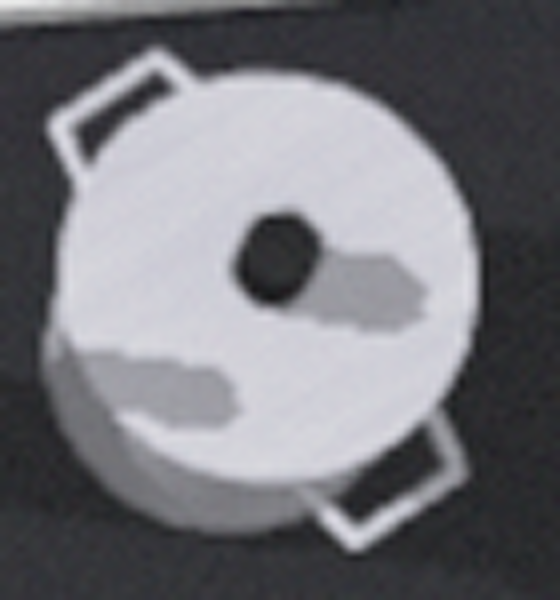

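View pics/z4.png

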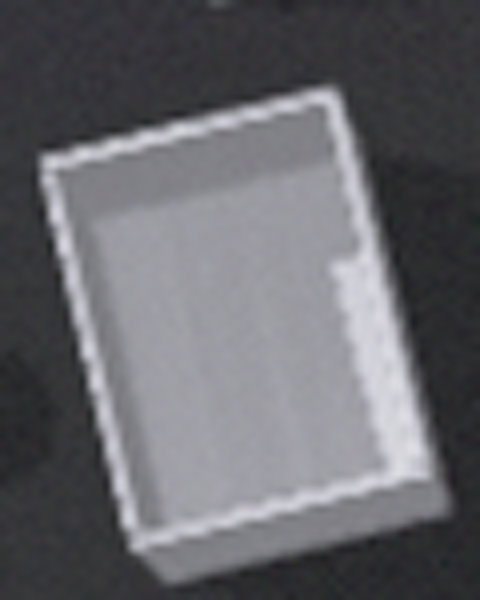

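Zooms show the big hook (upper right of its cup, ~(405,243)), the small hook (left, ~(266,246)), and the pan rim corners. I'll turn these into positions and overlay them as a check.

Run:
```python
from h import *
T=lambda x,y,ox,oy:(ox+x/8-.44,oy+y/8-.44)
u=lambda n,p,z:unproj(n,p,z)[:2].round(4)
print('bigcup top',u('top',T(212,253,365,230),.06),'side',u('side',T(167,203,235,285),.06))
print('bighook top',u('top',T(322,108,365,230),.127))
print('big handle foot side',u('side',T(275,345,235,285),0))
print('smallcup top',u('top',T(200,135,255,225),.04),'side',u('side',T(225,318,225,190),.04))
print('smallhook top',u('top',T(87,170,255,225),.087))
print('lid disc',u('top',T(270,278,300,140),.144),'knob',u('top',T(282,250,300,140),.189))
c=[u('top',T(*p,185,150),.1) for p in((45,158),(338,92),(428,470),(135,548))]
print('pan',c,np.mean(c,0),[np.linalg.norm(c[i]-c[i-1]) for i in range(4)])
for p in ((55,120),(155,52),(355,548),(462,470)): print('handle corner',u('top',T(*p,300,140),.112))
print('board',u('top',(167,252),.015))
for n in ('side','top'):
  im=cv2.imread(f'pics/{n}0.png').astype(int)
  hsv=cv2.cvtColor(im.astype(np.uint8),cv2.COLOR_BGR2HSV)
  m=((hsv[:,:,0]<18)&(hsv[:,:,1]>130)&(hsv[:,:,2]>90)).astype(np.uint8)
  k,l,st,ce=cv2.connectedComponentsWithStats(m)
  for i in range(1,k):
    if st[i,4]>400: print(n,st[i],ce[i],u(n,ce[i],.015))
```

```text
bigcup top [ 0.3849 -0.3536] side [ 0.3843 -0.3527]
bighook top [ 0.4356 -0.3811]
big handle foot side [ 0.4167 -0.3706]
smallcup top [ 0.4561 -0.0051] side [ 0.4577 -0.0038]
smallhook top [0.4392 0.0397]
lid disc [ 0.648  -0.1715] knob [ 0.6478 -0.1701]
pan [array([0.6836, 0.2715]), array([0.7079, 0.1563]), array([0.5564, 0.1223]), array([0.5281, 0.2359])] [0.619  0.1965] [np.float64(0.1595230704318344), np.float64(0.11773499904446429), np.float64(0.1552683161498185), np.float64(0.11707198640152988)]
handle corner [ 0.7205 -0.0942]
handle corner [ 0.7472 -0.1343]
handle corner [ 0.5485 -0.2044]
handle corner [ 0.5782 -0.247 ]
board [0.4315 0.3605]
side [  0  25  13 134 708] [ 3.81920904 97.20903955] [-0.6049  1.4799]
top [ 141  226   53   53 2183] [166.82317911 252.08612002] [0.4312 0.3611]
```

```bash
cat >> h.py <<'E'
def go(x,y,z,yaw,ob=None):
    o=robot.observe(); Rm=R.from_euler('xyz',o['tool_rot']).as_matrix()
    d=Rm.T@(np.array([x,y,z])-o['tool_pos'])*1000
    cy=np.degrees(np.arctan2(Rm[1,0],Rm[0,0])); t=-((yaw-cy+180)%360-180)
    # time to reach
    print('t',round(o['time'],2),'pos',o['tool_pos'].round(4),'yaw',round(cy,2),'shift',d.round(1),'len',round(np.linalg.norm(d)),'turn',round(t,2),'q',o['qpos'].round(2),'F',o['contact_force'].round(1),'op',round(o['opening'],4))
E
python3 - <<'E'
from h import *
u=lambda n,p,z:unproj(n,p,z)[:2].round(3)
print('oil',u('top',(282,172),.27),u('side',(306,174),.27))
print('squeeze',u('top',(418,168),.17),'jar',u('top',(145,189),.1),'ramekin',u('top',(338,247),.05),'tub',u('top',(222,250),.04))
go(.5,.2,.30,90)
go(.648,-.1705,.30,90)
E
```

```text
oil [ 0.628 -0.013] [ 0.607 -0.066]
squeeze [ 0.656 -0.422] jar [0.623 0.412] ramekin [ 0.434 -0.19 ] tub [0.432 0.179]
t 1.8 pos [0.1755 0.4948 0.2268] yaw 160.47 shift [-404.4 -169.4  -73.3] len 445 turn 70.47 q [ 1.08  0.34  1.52 -0.    1.28 -0.15] F [-0.   0.4 -0.4] op 0.0917
t 1.8 pos [0.1755 0.4948 0.2268] yaw 160.47 shift [-667.7 -469.1  -73.3] len 819 turn 70.47 q [ 1.08  0.34  1.52 -0.    1.28 -0.15] F [-0.   0.4 -0.4] op 0.0917
```

```bash
python3 -m pendant '[[[-20,-15,-73],4],[[-60,-45,-73],11],[[-100,-70,-73],18],[[-668,-469,-73],70.5],[[-668,-469,-73],70.5],[[-668,-469,-73],70.5],[[-668,-469,-73],70.5],[[-668,-469,-73],70.5],[[-668,-469,-73],70.5],[[-668,-469,-73],70.5]]' 0.8 25; python3 -c "
from h import *
go(.648,-.1705,.30,90)"
```

```text
time: 2.63
tool_pos: [0.3976, 0.1809, 0.2966]
tool_rot: [3.141, -0.0, 1.605]
contact_force: [1.4, 0.5, 0.5]
opening: 0.0736
t 2.63 pos [0.3976 0.1809 0.2966] yaw 91.99 shift [-359.8  238.1   -3.4] len 431 turn 1.99 q [0.25 0.13 1.62 0.   1.4  0.22] F [1.4 0.5 0.5] op 0.0736
```

```bash
python3 -m pendant '[[[-360,238,-3],2],[[-360,238,-3],2],[[-360,238,-3],2],[[-360,238,-3],2],[[-360,238,-3],2],[[-360,238,-3],2],[[-360,238,-3],2],[[-360,238,-3],2],[[-360,238,-3],2],[[-360,238,-3],2]]'; python3 -m pendant '[[[0,0,0],0],[[0,0,0],0],[[0,0,0],0]]'; python3 -c "
from h import *
go(.648,-.1705,.155,90)
save('side','s1');save('top','t1')"
```

```text
time: 3.47
tool_pos: [0.6389, -0.1588, 0.2994]
tool_rot: [3.141, -0.0, 1.57]
contact_force: [0.6, 0.4, 0.2]
opening: 0.0735
time: 3.72
tool_pos: [0.6386, -0.1586, 0.2988]
tool_rot: [-3.141, -0.001, 1.57]
contact_force: [-0.2, 1.3, 0.9]
opening: 0.0735
t 3.72 pos [ 0.6386 -0.1586  0.2988] yaw 89.95 shift [-12.1   9.4 143.8] len 145 turn -0.05 q [-0.36  0.57  0.96  0.    1.61 -0.36] F [-0.2  1.3  0.9] op 0.0735
```

View pics/s1.png

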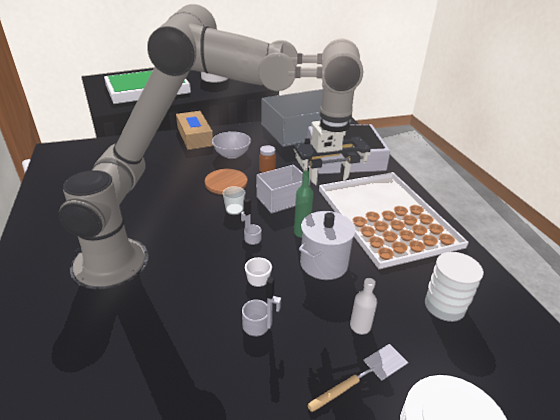

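The tool hangs above the pot and lid, still about 12 mm off laterally; I'll correct that as I descend.

```bash
python3 -m pendant '[[[-12,9,10],0],[[-12,9,40],0],[[-12,9,70],0],[[-12,9,95],0],[[-12,9,110],0],[[-12,9,122],0],[[-12,9,132],0],[[-12,9,140],0],[[-12,9,143],0],[[-12,9,143],0]]'; python3 -c "
from h import *
go(.648,-.1705,.155,90)
save('side','s2');save('top','t2')"
```

```text
time: 4.65
tool_pos: [0.6475, -0.1688, 0.1572]
tool_rot: [3.14, -0.001, 1.572]
contact_force: [0.9, 0.9, -0.2]
opening: 0.0732
t 4.65 pos [ 0.6475 -0.1688  0.1572] yaw 90.09 shift [-1.7  0.4  2.2] len 3 turn 0.09 q [-0.37  0.66  1.18  0.    1.3  -0.37] F [ 0.9  0.9 -0.2] op 0.0732
```

```bash
python3 -c "
import cv2,numpy as np
s=cv2.imread('pics/s2.png');t=cv2.imread('pics/t2.png')
cv2.imwrite('pics/s2z.png',np.hstack([cv2.resize(a[y:y+130,x:x+130],None,fx=3,fy=3) for a,x,y in((s,270,150),(t,270,110))]))"
```

```text
(no output)
```

View pics/s2z.png

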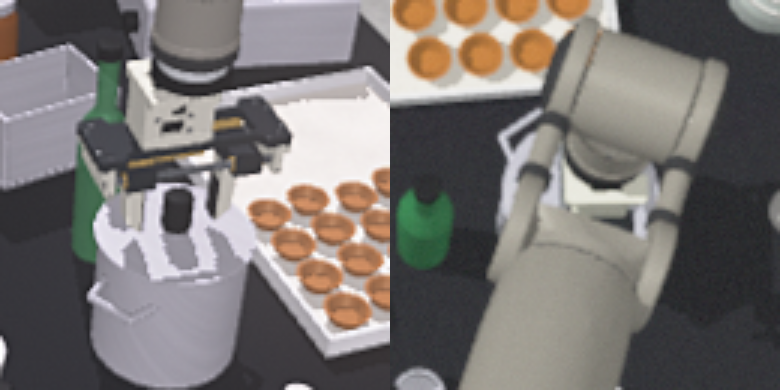

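The fingers straddle the knob and are centred on it. Closing.

```bash
python3 -m pendant '[[[-1,0,1],0],[[-1,0,1],0],[[-1,0,1],0],[[-1,0,1],0],[[-1,0,1],0],[[-1,0,1],0],[[-1,0,1],0],[[-1,0,1],0]]' 0 35; python3 -m pendant '[[[0,0,-3],0],[[0,0,-10],0],[[0,0,-25],0],[[0,0,-45],0],[[0,0,-65],0],[[0,0,-80],0],[[0,0,-90],0],[[0,0,-95],0]]' ; python3 -c "
from h import *
go(.46,-.10,.25,90)
save('side','s3')"
```

```text
time: 5.42
tool_pos: [0.6482, -0.1703, 0.1571]
tool_rot: [3.139, -0.0, 1.572]
contact_force: [0.8, -0.7, 0.6]
opening: 0.0292
time: 6.08
tool_pos: [0.6482, -0.1704, 0.254]
tool_rot: [3.136, 0.001, 1.572]
contact_force: [0.5, 0.0, -3.5]
opening: 0.0297
t 6.08 pos [ 0.6482 -0.1704  0.254 ] yaw 90.07 shift [  70.6 -188.2    3. ] len 201 turn 0.07 q [-0.37  0.6   1.02  0.    1.51 -0.37] F [ 0.5  0.  -3.5] op 0.0297
```

View pics/s3.png

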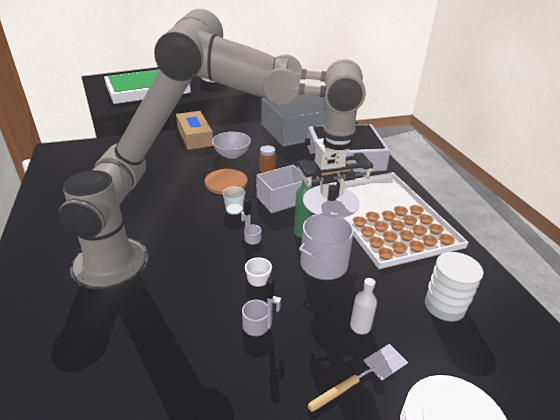

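Lid is in the grip and lifted level. I'll move it back towards the robot, then across to the board.

```bash
python3 -m pendant '[[[-2,-6,0],0],[[-2,-20,0],0],[[-2,-42,0],0],[[0,-70,0],0],[[5,-100,0],0],[[15,-130,0],0],[[30,-155,0],0],[[55,-175,0],0],[[80,-188,0],0],[[110,-195,0],0]]'; python3 -m pendant '[[[36,0,0],0],[[72,0,0],0],[[108,0,0],0],[[144,0,0],0],[[180,0,0],0],[[216,0,0],0],[[252,0,0],0],[[288,0,0],0],[[320,0,0],0],[[345,0,0],0]]'; python3 -c "
from h import *
go(.4312,.361,.25,90)"
```

```text
time: 6.97
tool_pos: [0.4504, -0.0603, 0.252]
tool_rot: [3.139, 0.001, 1.57]
contact_force: [-0.2, 0.2, -2.0]
opening: 0.0296
time: 7.8
tool_pos: [0.4494, 0.2866, 0.2505]
tool_rot: [3.141, 0.001, 1.571]
contact_force: [0.5, -1.0, -2.3]
opening: 0.0294
t 7.8 pos [0.4494 0.2866 0.2505] yaw 90.02 shift [ 74.4 -18.1   0.4] len 77 turn 0.02 q [ 0.42  0.34  1.46 -0.    1.34  0.42] F [ 0.5 -1.  -2.3] op 0.0294
```

```bash
python3 -m pendant '[[[20,-5,0],0],[[45,-12,0],0],[[65,-18,0],0],[[74,-18,10],0],[[74,-18,35],0],[[74,-18,65],0],[[74,-18,100],0],[[74,-18,130],0],[[74,-18,155],0],[[74,-18,175],0]]'; python3 -c "
from h import *
go(.4312,.361,.038,90)
save('side','s4')"
```

```text
time: 8.63
tool_pos: [0.4299, 0.3584, 0.0719]
tool_rot: [-3.139, 0.004, 1.571]
contact_force: [-0.7, -0.5, -2.8]
opening: 0.0292
t 8.63 pos [0.4299 0.3584 0.0719] yaw 90.01 shift [ 2.7  1.4 33.9] len 34 turn 0.01 q [ 0.56  0.57  1.62 -0.    0.96  0.56] F [-0.7 -0.5 -2.8] op 0.0292
```

View pics/s4.png

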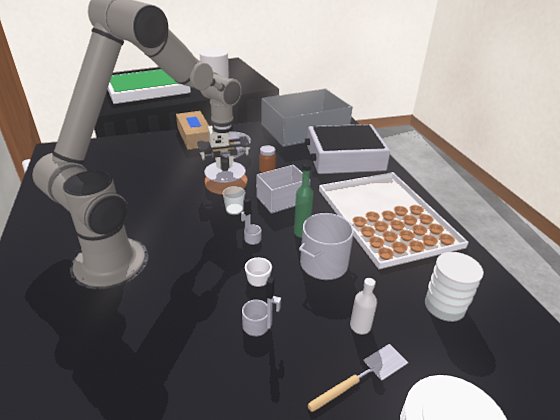

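The lid is over the board at about (225,175). Lowering it gently.

```bash
python3 -m pendant '[[[2,1,8],0],[[2,1,16],0],[[2,1,22],0],[[2,1,27],0],[[2,1,30],0],[[2,1,32],0],[[2,1,33],0],[[2,1,33],0]]'; python3 -c "
from h import *
go(.4312,.361,.038,90)"
```

```text
time: 9.35
tool_pos: [0.4291, 0.3591, 0.0379]
tool_rot: [-3.135, 0.007, 1.571]
contact_force: [-6.5, -4.4, 11.9]
opening: 0.0293
t 9.35 pos [0.4291 0.3591 0.0379] yaw 90.03 shift [ 1.9  2.1 -0.1] len 3 turn 0.03 q [ 0.56  0.62  1.64 -0.    0.89  0.56] F [-6.5 -4.4 11.9] op 0.0293
```

Contact with the board felt (12 N). Releasing and going up.

```bash
python3 -m pendant '[[[0,0,-1],0],[[0,0,-1],0],[[0,0,-1],0],[[0,0,-1],0],[[0,0,-1],0],[[0,0,-4],0]]' 0.7 30; python3 -m pendant '[[[0,0,-15],0],[[0,0,-45],0],[[0,0,-85],0],[[0,0,-125],0],[[0,0,-160],0],[[0,0,-190],0],[[0,0,-210],0]]' ; python3 -c "
from h import *
save('side','s5')
go(.4458,.0234,.25,111.8)"
```

```text
time: 9.85
tool_pos: [0.4288, 0.359, 0.0414]
tool_rot: [-3.134, 0.007, 1.571]
contact_force: [-0.8, -0.2, 0.6]
opening: 0.0627
time: 10.43
tool_pos: [0.4311, 0.361, 0.2553]
tool_rot: [-3.138, 0.005, 1.571]
contact_force: [0.6, 0.4, -0.3]
opening: 0.0641
t 10.48 pos [0.4322 0.3617 0.2584] yaw 90.03 shift [-338.3   13.4    9. ] len 339 turn -21.77 q [ 0.56  0.39  1.36 -0.    1.39  0.56] F [ 1.2 -0.3  2.6] op 0.0642
```

View pics/s5.png

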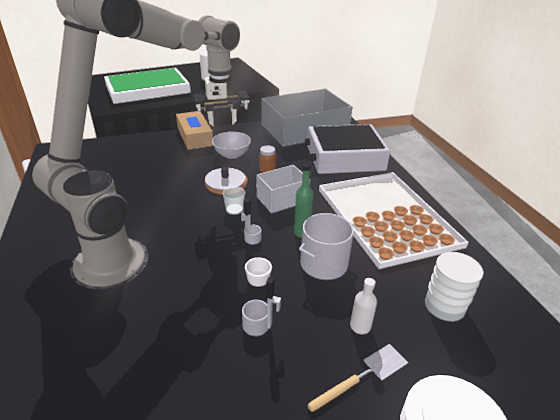

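The lid lies centred and flat on the board. Before grasping I'll check the fitted poses with an overlay, using the earlier clear views plus this one for the pot rim.

```bash
cat >> h.py <<'E'
def boxpts(x0,x1,y0,y1,z0,z1):
    c=np.array([[x,y,z] for x in(x0,x1) for y in(y0,y1) for z in(z0,z1)]); 
    e=[(i,j) for i in range(8) for j in range(i+1,8) if bin(i^j).count('1')==1]; return c,e
def draw(im,n,k,pose,prims,col):
    x,y,z,yaw=pose; Rz=R.from_euler('z',yaw,degrees=True).as_matrix()
    for p in prims:
        if p[0]=='c':
            a=np.linspace(0,2*np.pi,60); q=np.c_[p[1]+p[3]*np.cos(a),p[2]+p[3]*np.sin(a),a*0+p[4]]
            ed=[(i,i+1) for i in range(59)]
        else: q,ed=boxpts(*p[1:])
        uv=(proj(n,q@Rz.T+[x,y,z])+.5)*k
        for i,j in ed: cv2.line(im,tuple(int(v) for v in uv[i]),tuple(int(v) for v in uv[j]),col,1,cv2.LINE_AA)
def dip(h,r,ch,cx): return [('c',cx,0,r,0),('c',cx,0,r,ch),('b',-8,8,-10,10,h-56,h),('b',4,26,-8,8,h-68,h-56),('b',20,26,-8,8,h-96,h-56)]
def mm(P): return [((p[0],)+tuple(v/1000 for v in p[1:])) for p in P]
BIG=mm(dip(183,36,60,-38)); SMALL=mm(dip(143,28,40,-30))
POT=mm([('c',0,0,75,140),('c',0,0,70,140),('b',-34,34,75,104,104,112),('b',-34,34,-104,-75,104,112)])
PAN=mm([('b',-80,80,-60,60,0,100)])
BP=(.4179,-.3714,0,-28.7);SP=(.4458,.0234,0,111.8);PP=(.648,-.171,0,-56.8);NP=(.619,.1965,0,12.6)
def ov(src,n,out,rect,k=6,BP=BP,SP=SP,which='bspn'):
    x,y,w,h=rect; im=cv2.resize(cv2.imread(src),None,fx=k,fy=k,interpolation=cv2.INTER_CUBIC)
    for c,po,pr,col in(('b',BP,BIG,(0,255,255)),('s',SP,SMALL,(0,255,0)),('p',PP,POT,(0,0,255)),('n',NP,PAN,(255,0,255))):
        if c in which: draw(im,n,k,po,pr,col)
    im=im[y*k:(y+h)*k,x*k:(x+w)*k]; cv2.imwrite(out,im) if out else 0; return im
E
python3 - <<'E'
from h import *
def pad(ims):
    return np.hstack([cv2.copyMakeBorder(i,0,max(a.shape[0] for a in ims)-i.shape[0],0,5,cv2.BORDER_CONSTANT) for i in ims])
cv2.imwrite('pics/o1.png',pad([ov('pics/top0.png','top',None,(255,225,60,45)),ov('pics/top0.png','top',None,(365,225,65,60))]))
cv2.imwrite('pics/o2.png',pad([ov('pics/side0.png','side',None,(225,185,60,75)),ov('pics/side0.png','side',None,(235,270,60,75))]))
cv2.imwrite('pics/o3.png',pad([ov('pics/s5.png','side',None,(250,160,130,130),5)]))
cv2.imwrite('pics/o4.png',pad([ov('pics/top0.png','top',None,(185,140,195,100),4)]))
E
```

```text
(no output)
```

View pics/o1.png

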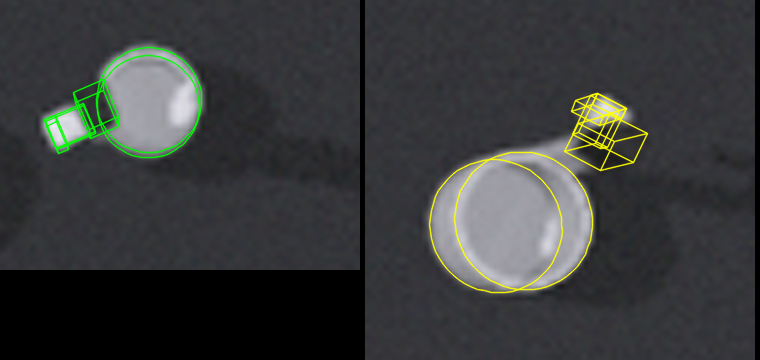

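View pics/o2.png

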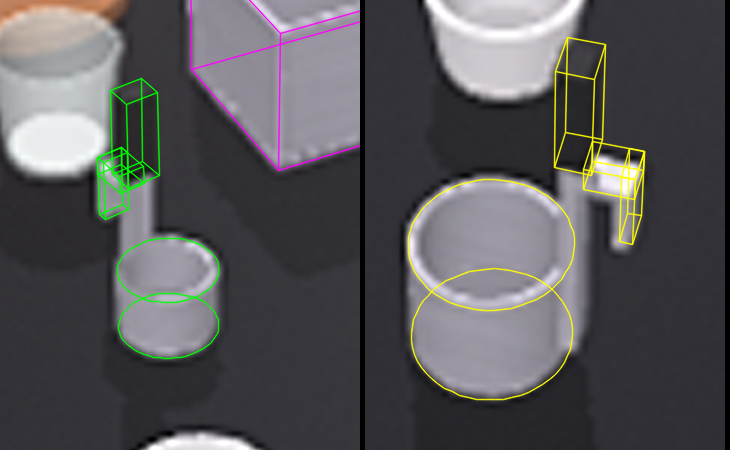

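View pics/o3.png

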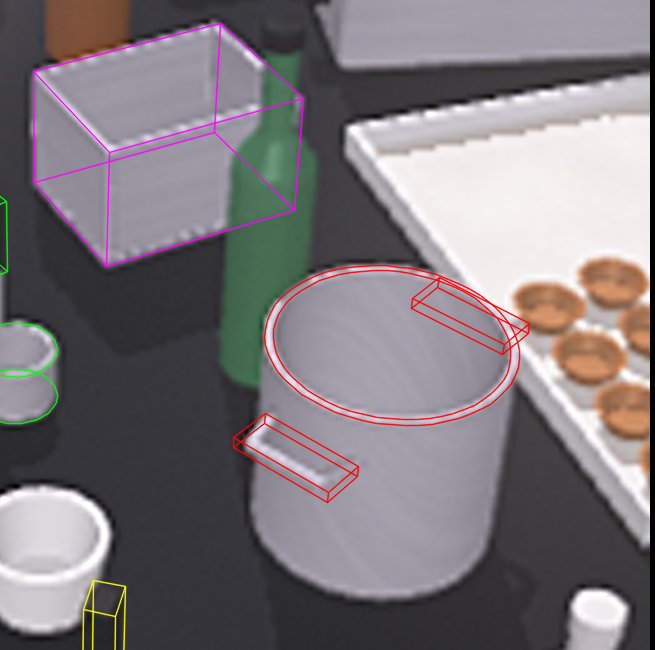

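View pics/o4.png

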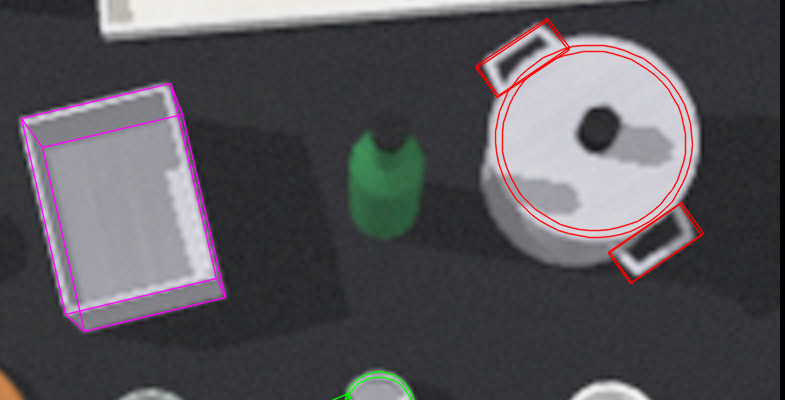

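Overlays agree with the images to within ~1–2 px (under 3 mm) for the pan, pot and both dippers. Next is the small dipper: above it first, yaw 110°.

```bash
python3 -m pendant '[[[-15,1,5],-2],[[-45,3,9],-6],[[-85,5,9],-12],[[-125,7,9],-18],[[-165,9,9],-20],[[-205,10,9],-20],[[-245,12,9],-20],[[-280,13,9],-20],[[-310,13,9],-20],[[-330,13,9],-20]]' 0.7 40; python3 -m pendant '[[[0,0,0],0],[[0,0,0],0]]'; python3 -c "
from h import *
go(.4458,.0234,.098,110)"
```

```text
time: 11.32
tool_pos: [0.4451, 0.0291, 0.25]
tool_rot: [-3.141, 0.003, 1.919]
contact_force: [0.6, 0.2, 0.5]
opening: 0.0643
time: 11.48
tool_pos: [0.445, 0.0283, 0.2499]
tool_rot: [-3.141, 0.002, 1.916]
contact_force: [-0.3, 0.9, -0.4]
opening: 0.0642
t 11.48 pos [0.445  0.0283 0.2499] yaw 109.77 shift [ -4.5  -0.8 151.9] len 152 turn -0.23 q [-0.11  0.18  1.69 -0.    1.28 -0.45] F [-0.3  0.9 -0.4] op 0.0642
```

```bash
python3 -m pendant '[[[-4,-1,15],0],[[-4,-1,45],0],[[-4,-1,70],0],[[-4,-1,90],0],[[-4,-1,90],0]]'; python3 -c "
from h import *
save('side','s6')
go(.4458,.0234,.098,110)
ov('pics/s6.png','side','pics/s6z.png',(200,130,100,120),5,which='s')"
```

```text
time: 11.9
tool_pos: [0.4429, 0.0256, 0.1565]
tool_rot: [-3.135, -0.001, 1.917]
contact_force: [-0.6, -0.3, -0.6]
opening: 0.0642
t 11.95 pos [0.4442 0.0254 0.1586] yaw 109.85 shift [-2.4  1.1 60.6] len 61 turn -0.15 q [-0.11  0.27  1.83 -0.    1.04 -0.46] F [-0.1  1.1  0.4] op 0.0644
```

View pics/s6z.png

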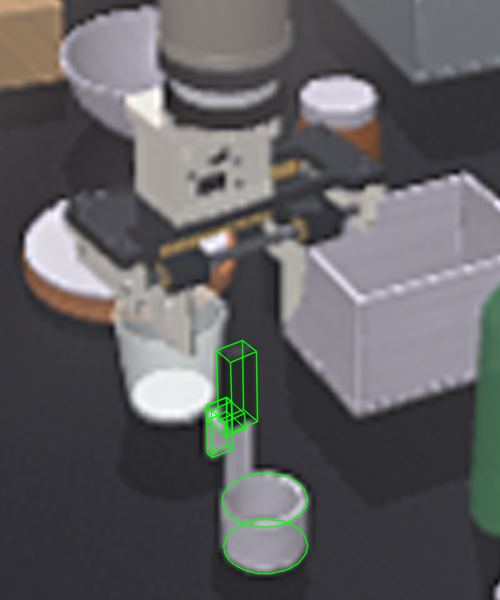

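The fingertips straddle the sleeve (midpoint about (235,335) in the zoom, sleeve top at (237,350)). Going down and gripping.

```bash
python3 -m pendant '[[[-2,1,12],0],[[-2,1,26],0],[[-2,1,40],0],[[-2,1,50],0],[[-2,1,57],0],[[-2,1,61],0],[[-2,1,61],0]]'; python3 -m pendant '[[[0,0,0],0],[[0,0,0],0],[[0,0,0],0],[[0,0,0],0],[[0,0,0],0],[[0,0,0],0],[[0,0,0],0],[[0,0,0],0]]' 0 40; python3 -c "
from h import *
go(.4458,.0234,.27,102.6)"
```

```text
time: 12.53
tool_pos: [0.4459, 0.0241, 0.0978]
tool_rot: [-3.138, 0.0, 1.918]
contact_force: [-0.0, -0.1, -0.2]
opening: 0.0641
time: 13.2
tool_pos: [0.4459, 0.0241, 0.0978]
tool_rot: [-3.138, 0.0, 1.918]
contact_force: [0.1, 0.3, 1.1]
opening: 0.0196
t 13.2 pos [0.4459 0.0241 0.0978] yaw 109.88 shift [  -0.7   -1.  -172.2] len 172 turn 7.28 q [-0.12  0.36  1.91 -0.    0.87 -0.46] F [0.1 0.3 1.1] op 0.0196
```

```bash
python3 -m pendant '[[[0,0,-4],0],[[0,0,-12],0],[[0,0,-30],0],[[0,0,-55],0],[[0,0,-80],0],[[0,0,-105],0],[[0,0,-125],0],[[0,0,-138],0],[[0,0,-142],0],[[0,0,-142],0]]'; python3 -c "
from h import *
save('side','s7');go(.6091,.2409,.238,102.6)"
```

```text
time: 14.03
tool_pos: [0.4468, 0.0243, 0.241]
tool_rot: [-3.14, 0.001, 1.918]
contact_force: [-0.1, -0.1, -1.5]
opening: 0.0198
t 14.08 pos [0.4462 0.0244 0.2398] yaw 109.87 shift [148.3 226.8   1. ] len 271 turn 7.27 q [-0.12  0.19  1.7  -0.    1.26 -0.46] F [ 0.  -1.2 -1.8] op 0.0199
```

View pics/s7.png

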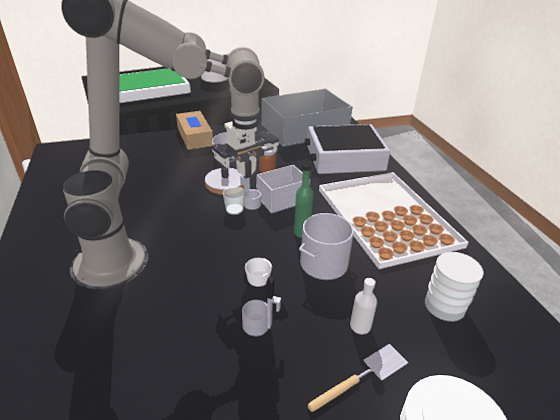

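The small dipper hangs upright in the grip. Moving it above the pan.

```bash
python3 -m pendant '[[[8,12,0],0],[[25,40,0],1],[[48,75,0],3],[[70,107,0],5],[[92,140,0],7.3],[[112,172,0],7.3],[[130,198,0],7.3],[[142,217,0],7.3],[[148,227,0],7.3],[[148,227,0],7.3]]'; python3 -m pendant '[[[0,0,0],0],[[0,0,0],0]]'; python3 -c "
from h import *
save('side','s8');save('top','t8');go(.6091,.2409,.238,102.6)
o=robot.observe();p=o['tool_pos'];y=np.degrees(o['tool_rot'][2])
S=(p[0],p[1],p[2]-.098,y)
cv2.imwrite('pics/s8z.png',np.hstack([ov('pics/s8.png','side',None,(235,120,85,100),5,SP=S,which='sn'),ov('pics/t8.png','top',None,(170,130,75,100),5,SP=S,which='sn')]))"
```

```text
time: 14.92
tool_pos: [0.6096, 0.2427, 0.2359]
tool_rot: [-3.135, 0.0, 1.792]
contact_force: [-0.4, -1.4, -2.0]
opening: 0.0197
time: 15.08
tool_pos: [0.6086, 0.2422, 0.2341]
tool_rot: [-3.131, 0.0, 1.792]
contact_force: [0.4, -0.1, -1.6]
opening: 0.0198
t 15.18 pos [0.609  0.2418 0.2354] yaw 102.65 shift [-0.9 -0.1 -2.6] len 3 turn 0.05 q [ 0.26  0.59  1.1  -0.    1.46  0.04] F [-0.2 -0.8 -1.8] op 0.02
```

View pics/s8z.png

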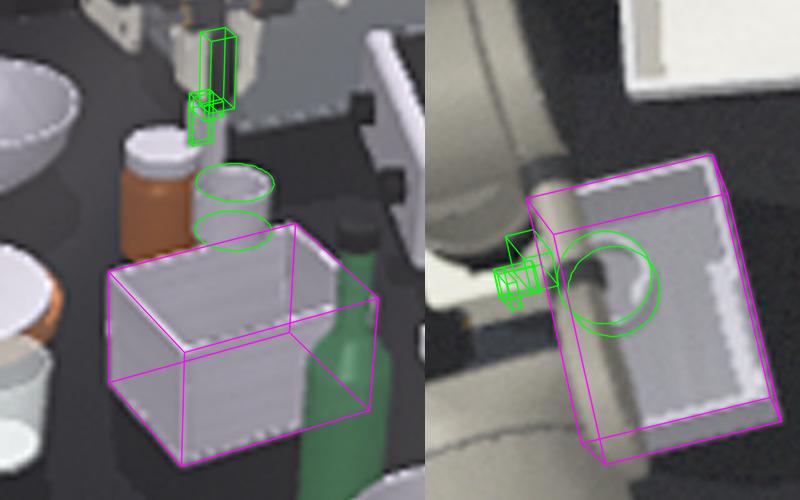

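```bash
python3 -c "
from h import *
S=(.609,.2418,.2354-.098,102.65)
cv2.imwrite('pics/s8y.png',np.hstack([ov('pics/t8.png','top',None,(265-90,160,45,50),9,SP=S,which=''),ov('pics/t8.png','top',None,(265-90,160,45,50),9,SP=S,which='s')]))
"
```

```text
(no output)
```

View pics/s8y.png

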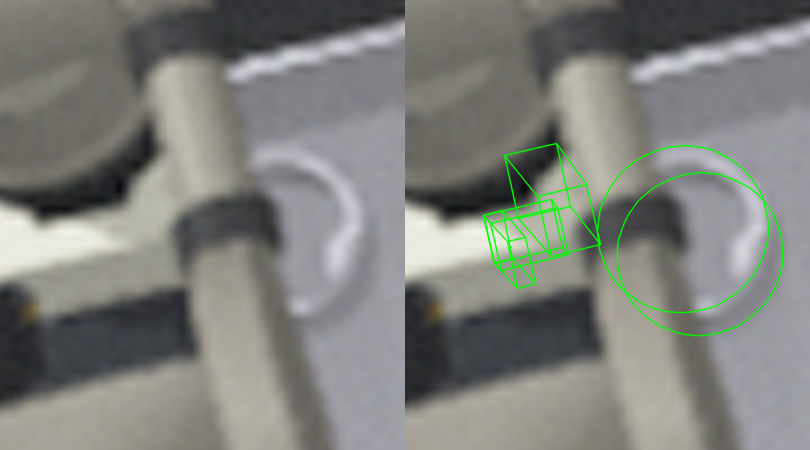

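The cup model matches in both views to about 1.5 mm, and the slot has ±5 mm of play. Lowering over the +y wall.

```bash
python3 -m pendant '[[[-2,0,8],0],[[-2,0,24],0],[[-2,0,42],0],[[-2,0,58],0],[[-2,0,70],0],[[-2,0,80],0],[[-2,0,88],0],[[-2,0,94],0],[[-2,0,98],0],[[-2,0,100],0]]'; python3 -c "
from h import *
save('side','s9');go(.6091,.2409,.123,102.6)
o=robot.observe();p=o['tool_pos'];y=np.degrees(o['tool_rot'][2])
S=(p[0],p[1],p[2]-.098,y)
cv2.imwrite('pics/s9z.png',ov('pics/s9.png','side',None,(235,120,85,100),6,SP=S,which='s'))"
```

```text
time: 16.02
tool_pos: [0.6086, 0.2395, 0.1352]
tool_rot: [-3.133, 0.001, 1.791]
contact_force: [0.6, -1.0, -1.3]
opening: 0.0201
t 16.07 pos [0.6086 0.2396 0.1351] yaw 102.65 shift [ 1.2  0.9 12.1] len 12 turn 0.05 q [ 0.26  0.66  1.25 -0.    1.24  0.04] F [-0.6 -0.4 -2.1] op 0.0193
```

View pics/s9z.png

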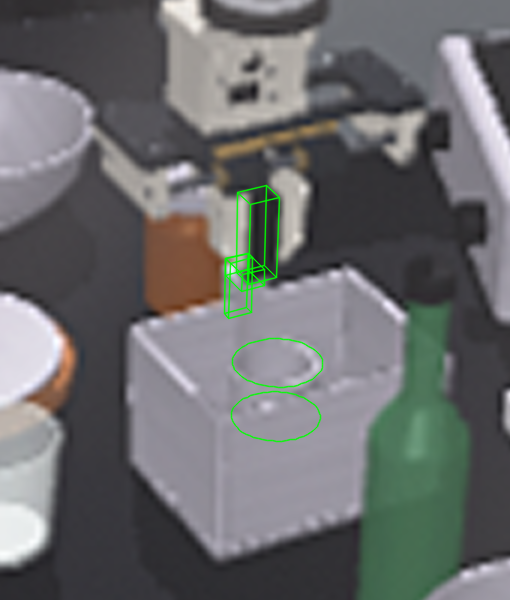

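The cup is inside and the tail is passing behind the far rim, with no contact force. Last 12 mm, slowly.

```bash
python3 -m pendant '[[[1,1,3],0],[[1,1,6],0],[[1,1,8],0],[[1,1,10],0],[[1,1,11],0],[[1,1,12],0],[[1,1,12],0]]'; python3 -c "
from h import *
go(.6091,.2409,.123,102.6)"
```

```text
time: 16.65
tool_pos: [0.6092, 0.2407, 0.123]
tool_rot: [-3.133, 0.001, 1.792]
contact_force: [1.4, -0.6, -1.9]
opening: 0.0198
t 16.65 pos [0.6092 0.2407 0.123 ] yaw 102.65 shift [ 0.2 -0.1 -0. ] len 0 turn 0.05 q [ 0.26  0.67  1.26 -0.    1.22  0.04] F [ 1.4 -0.6 -1.9] op 0.0198
```

Not touching yet. A little further.

```bash
python3 -m pendant '[[[0,0,1],0],[[0,0,2],0],[[0,0,2],0]]'; python3 -m pendant '[[[0,0,1],0],[[0,0,2],0],[[0,0,2],0]]';  python3 -c "
from h import *
go(.6091,.2409,.123,102.6);save('side','s10')"
```

```text
time: 16.9
tool_pos: [0.6094, 0.2407, 0.1227]
tool_rot: [-3.134, 0.001, 1.792]
contact_force: [-3.8, -1.2, 8.2]
opening: 0.0197
time: 17.15
tool_pos: [0.6095, 0.2408, 0.1227]
tool_rot: [-3.136, 0.0, 1.792]
contact_force: [-3.5, -0.8, 10.8]
opening: 0.0198
t 17.15 pos [0.6095 0.2408 0.1227] yaw 102.66 shift [ 0.2 -0.4 -0.3] len 1 turn 0.06 q [ 0.26  0.67  1.26 -0.    1.21  0.04] F [-3.5 -0.8 10.8] op 0.0198
```

Contact came at the expected height. Opening gently, then straight up.

```bash
python3 -m pendant '[[[0,0,-1],0],[[0,0,-1],0],[[0,0,-1],0],[[0,0,-1],0],[[0,0,-1],0],[[0,0,-1],0]]' 0.5; python3 -c "
from h import *
save('side','s11')
ov('pics/s11.png','side','pics/s11z.png',(235,120,85,100),6,which='')"
```

```text
time: 17.7
tool_pos: [0.6095, 0.2407, 0.1233]
tool_rot: [-3.135, 0.001, 1.792]
contact_force: [-0.0, 0.3, 0.2]
opening: 0.0458
```

View pics/s11z.png

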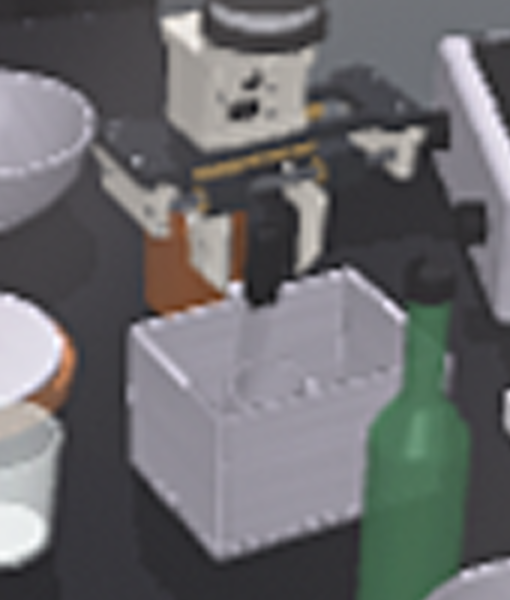

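The dipper hangs on the pan wall with a slight lean. Retreating up and heading for the big dipper.

```bash
python3 -m pendant '[[[0,0,-6],0],[[0,0,-20],0],[[0,0,-45],0],[[0,0,-80],0],[[0,0,-115],0],[[0,0,-150],0],[[0,0,-180],0],[[0,0,-195],0]]'; python3 -c "
from h import *
save('side','s12')
ov('pics/s12.png','side','pics/s12z.png',(235,120,85,100),6,which='')
go(.45,0,.32,150); go(.4179,-.3714,.32,149.5)"
```

```text
time: 18.42
tool_pos: [0.6113, 0.2413, 0.324]
tool_rot: [3.14, 0.0, 1.792]
contact_force: [0.4, 0.2, 0.5]
opening: 0.046
t 18.47 pos [0.6118 0.2415 0.3256] yaw 102.66 shift [-200.1 -210.8    4.8] len 291 turn -47.34 q [ 0.26  0.56  0.91 -0.    1.67  0.04] F [-0.7 -0.8  1.8] op 0.0458
t 18.47 pos [0.6118 0.2415 0.3256] yaw 102.66 shift [-555.5 -323.6    4.4] len 643 turn -46.84 q [ 0.26  0.56  0.91 -0.    1.67  0.04] F [-0.7 -0.8  1.8] op 0.0458
```

View pics/s12z.png

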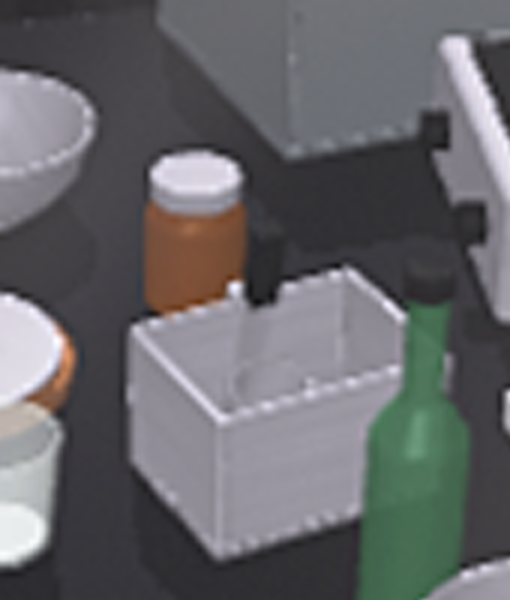

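The small dipper hangs freely and has settled. On to the big one at 0.32 m height, clear of everything.

```bash
python3 -m pendant '[[[-15,-9,4],-4],[[-45,-26,4],-11],[[-80,-46,4],-18],[[-116,-67,4],-25],[[-152,-88,4],-32],[[-188,-109,4],-39],[[-224,-130,4],-47],[[-260,-151,4],-47],[[-296,-172,4],-47],[[-332,-193,4],-47]]' 0.7; python3 -c "
from h import *
go(.4179,-.3714,.30,149.5)"
```

```text
time: 19.3
tool_pos: [0.4982, -0.1167, 0.3208]
tool_rot: [3.139, 0.003, 2.613]
contact_force: [-0.1, 0.5, -1.2]
opening: 0.0643
t 19.3 pos [ 0.4982 -0.1167  0.3208] yaw 149.69 shift [ -59.2 -260.4   20.3] len 268 turn 0.19 q [-0.38  0.26  1.38  0.    1.5  -1.42] F [-0.1  0.5 -1.2] op 0.0643
```

```bash
python3 -m pendant '[[[-8,-36,0],0],[[-16,-72,5],0],[[-24,-108,10],0],[[-33,-144,20],0],[[-41,-180,20],0],[[-49,-214,20],0],[[-55,-240,20],0],[[-58,-255,20],0],[[-59,-260,20],0],[[-59,-260,20],0]]'; python3 -m pendant '[[[0,0,0],0],[[0,0,0],0]]';  python3 -c "
from h import *
go(.4179,-.3714,.138,150)"
```

```text
time: 20.13
tool_pos: [0.4177, -0.3712, 0.2999]
tool_rot: [3.138, 0.002, 2.611]
contact_force: [-0.2, -0.0, 0.1]
opening: 0.064
time: 20.3
tool_pos: [0.4183, -0.3697, 0.3]
tool_rot: [3.138, 0.002, 2.613]
contact_force: [-0.2, 0.2, -0.9]
opening: 0.0646
t 20.3 pos [ 0.4183 -0.3697  0.3   ] yaw 149.71 shift [-1.00e-01 -2.30e+00  1.62e+02] len 162 turn -0.29 q [-0.86  0.36  1.3   0.    1.48 -1.91] F [-0.2  0.2 -0.9] op 0.0646
```

```bash
python3 -m pendant '[[[0,-2,15],0],[[0,-2,40],0],[[0,-2,65],0],[[0,-2,85],0],[[0,-2,97],0],[[0,-2,100],0]]'; python3 -c "
from h import *
save('side','s13')
go(.4179,-.3714,.138,150)
ov('pics/s13.png','side','pics/s13z.png',(215,220,110,120),5,which='b')"
```

```text
time: 20.8
tool_pos: [0.4176, -0.3689, 0.1979]
tool_rot: [3.136, -0.002, 2.615]
contact_force: [0.2, 0.8, -0.2]
opening: 0.0644
t 20.85 pos [ 0.4178 -0.3695  0.1987] yaw 149.81 shift [-1.  -1.9 60.7] len 61 turn -0.19 q [-0.86  0.43  1.48  0.    1.24 -1.91] F [-1.5  0.6 -0.4] op 0.0644
```

View pics/s13z.png

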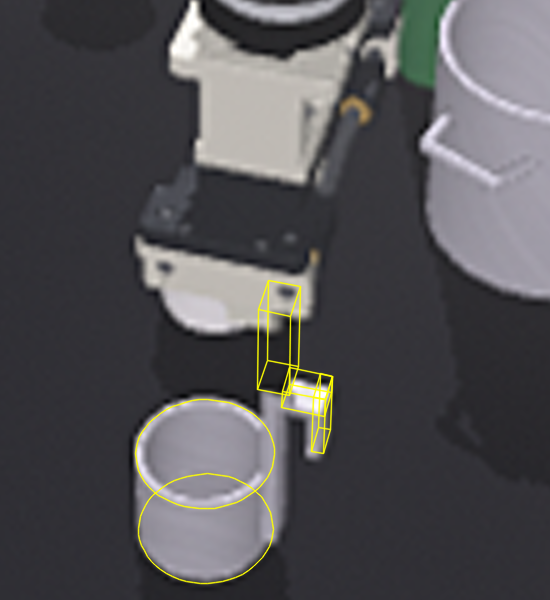

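```bash
python3 -c "
from h import *
o=robot.observe();p=o['tool_pos'];M=R.from_euler('xyz',o['tool_rot']).as_matrix()
q=[p+M@np.array([sx*.0095,s*b,0]) for s in(1,-1) for b in (.032,.045) for sx in(1,-1)]
print(((proj('side',q)-[215,220]+.5)*5).round(0).tolist())
save('top','t13'); ov('pics/t13.png','top','pics/t13z.png',(350,210,90,90),6,which='b')
"
```

```text
[[277.0, 223.0], [315.0, 231.0], [284.0, 206.0], [321.0, 213.0], [241.0, 316.0], [281.0, 324.0], [234.0, 336.0], [273.0, 344.0]]
```

View pics/t13z.png

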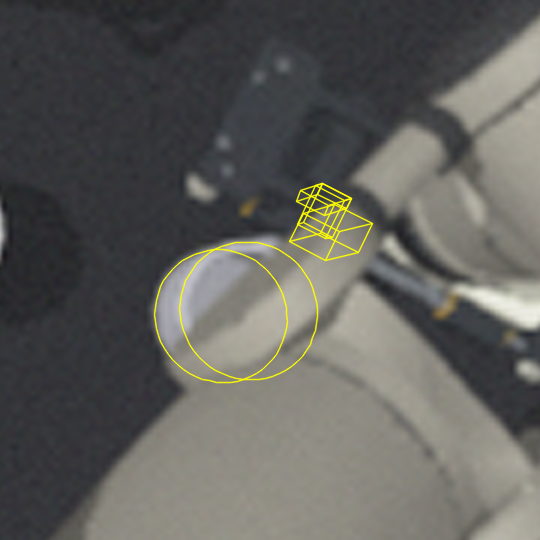

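The gripper position agrees with projection (near finger tip at about (260,325); the white ellipse is the ramekin behind). Descending and gripping.

```bash
python3 -m pendant '[[[-1,-2,12],0],[[-1,-2,26],0],[[-1,-2,40],0],[[-1,-2,50],0],[[-1,-2,57],0],[[-1,-2,61],0],[[-1,-2,61],0]]'; python3 -m pendant '[[[0,0,0],0],[[0,0,0],0],[[0,0,0],0],[[0,0,0],0],[[0,0,0],0],[[0,0,0],0],[[0,0,0],0],[[0,0,0],0]]' 0 45; python3 -c "
from h import *
go(.4179,-.3714,.138,150)"
```

```text
time: 21.48
tool_pos: [0.4183, -0.3721, 0.1388]
tool_rot: [3.137, 0.001, 2.615]
contact_force: [0.3, 0.2, 0.3]
opening: 0.0644
time: 22.15
tool_pos: [0.4183, -0.3721, 0.1388]
tool_rot: [3.137, 0.001, 2.615]
contact_force: [0.2, -0.9, 0.3]
opening: 0.02
t 22.15 pos [ 0.4183 -0.3721  0.1388] yaw 149.8 shift [0.7 0.4 0.8] len 1 turn -0.2 q [-0.87  0.49  1.55  0.01  1.1  -1.91] F [ 0.2 -0.9  0.3] op 0.02
```

```bash
python3 -m pendant '[[[0,0,-4],0],[[0,0,-12],0],[[0,0,-30],0],[[0,0,-55],0],[[0,0,-82],0],[[0,0,-110],0],[[0,0,-138],0],[[0,0,-162],0],[[0,0,-178],0],[[0,0,-186],0]]'; python3 -c "
from h import *
save('side','s14');go(.7003,-.2014,.324,149.8)"
```

```text
time: 22.98
tool_pos: [0.418, -0.3731, 0.3282]
tool_rot: [3.139, 0.006, 2.615]
contact_force: [0.1, 0.5, -2.8]
opening: 0.0198
t 23.03 pos [ 0.4181 -0.3732  0.3283] yaw 149.8 shift [-157.4  290.4    6. ] len 330 turn 0.0 q [-0.87  0.35  1.23  0.    1.55 -1.91] F [ 0.2 -0.3 -2. ] op 0.0197
```

View pics/s14.png

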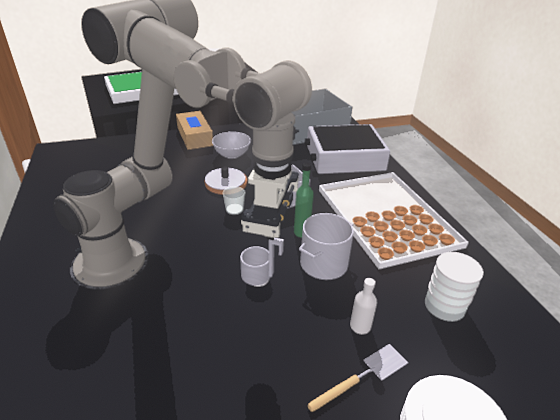

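The big dipper is lifted, upright. Moving it above the pot.

```bash
python3 -m pendant '[[[-5,10,0],0],[[-19,35,0],0],[[-36,66,0],0],[[-53,98,0],0],[[-70,130,0],0],[[-87,162,0],0],[[-104,194,0],0],[[-121,225,3],0],[[-136,252,6],0],[[-148,274,6],0]]'; python3 -m pendant '[[[-6,10,0],0],[[-8,14,0],0],[[-8,14,0],0],[[-8,14,0],0]]'; python3 -c "
from h import *
save('side','s15');save('top','t15');go(.7003,-.2014,.324,149.8)
o=robot.observe();p=o['tool_pos'];y=np.degrees(o['tool_rot'][2])+180
B=(p[0],p[1],p[2]-.139,y)
cv2.imwrite('pics/s15z.png',np.hstack([ov('pics/s15.png','side',None,(290,140,80,110),5,BP=B,which='bp'),ov('pics/t15.png','top',None,(300,120,75,110),5,BP=B,which='bp')]))"
```

```text
time: 23.87
tool_pos: [0.6857, -0.2077, 0.3206]
tool_rot: [3.139, 0.002, 2.616]
contact_force: [0.1, -0.9, -1.4]
opening: 0.0199
time: 24.2
tool_pos: [0.6993, -0.1996, 0.3195]
tool_rot: [3.14, -0.0, 2.616]
contact_force: [-0.5, 0.2, -1.6]
opening: 0.0198
t 24.3 pos [ 0.6989 -0.2005  0.3209] yaw 149.83 shift [-1.7 -0.1 -3.1] len 4 turn 0.03 q [-0.39  0.74  0.59  0.    1.8  -1.43] F [-0.3 -0.2 -2.1] op 0.0197
```

View pics/s15z.png

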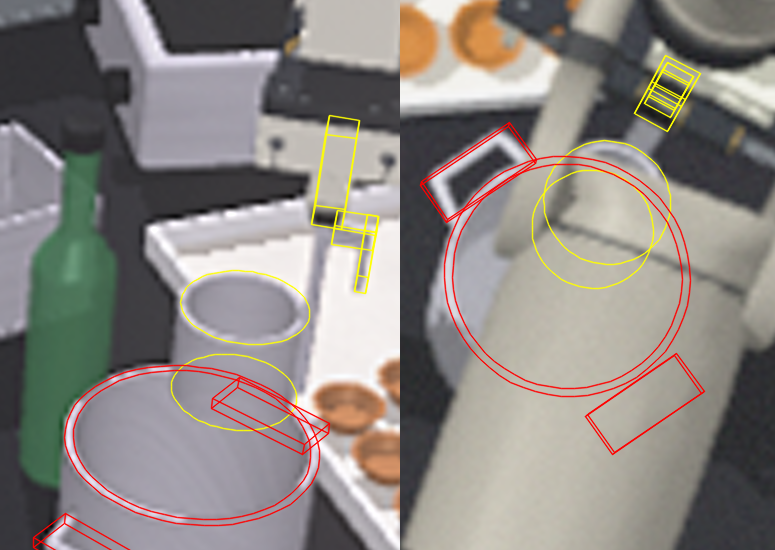

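Models and image agree within ~2 mm. Lowering over the rim at −30°, away from the loop handles.

```bash
python3 -m pendant '[[[-2,0,8],0],[[-2,0,26],0],[[-2,0,48],0],[[-2,0,70],0],[[-2,0,90],0],[[-2,0,107],0],[[-2,0,119],0],[[-2,0,126],0],[[-2,0,130],0],[[-2,0,132],0]]'; python3 -c "
from h import *
save('side','s16');save('top','t16');go(.7003,-.2014,.164,149.8)
o=robot.observe();p=o['tool_pos'];y=np.degrees(o['tool_rot'][2])+180
B=(p[0],p[1],p[2]-.139,y)
cv2.imwrite('pics/s16z.png',np.hstack([ov('pics/s16.png','side',None,(290,170,80,100),5,BP=B,which='b'),ov('pics/s16.png','side',None,(290,170,80,100),5,BP=B,which='')]))"
```

```text
time: 25.13
tool_pos: [0.7006, -0.2018, 0.1889]
tool_rot: [3.139, 0.002, 2.614]
contact_force: [0.1, -0.2, -1.7]
opening: 0.0198
t 25.23 pos [ 0.701  -0.2016  0.1895] yaw 149.81 shift [ 0.8 -0.2 25.5] len 26 turn 0.01 q [-0.39  0.77  0.9   0.    1.48 -1.43] F [-0.3 -0.2 -2. ] op 0.0198
```

View pics/s16z.png

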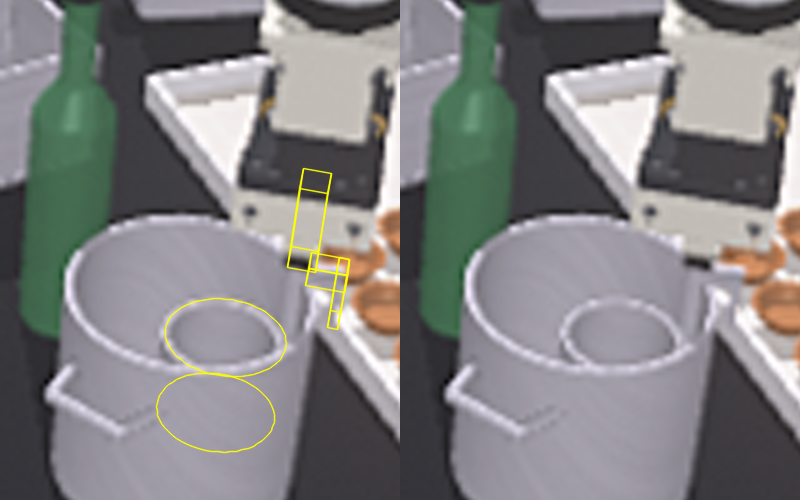

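```bash
python3 -c "
from h import *
B=(.701,-.2016,.1895-.139,-30.2)
cv2.imwrite('pics/s16y.png',np.hstack([ov('pics/s16.png','side',None,(335,210,30,45),13,BP=B,which='p'),ov('pics/s16.png','side',None,(335,210,30,45),13,BP=B,which='b')]))"
```

```text
(no output)
```

View pics/s16y.png

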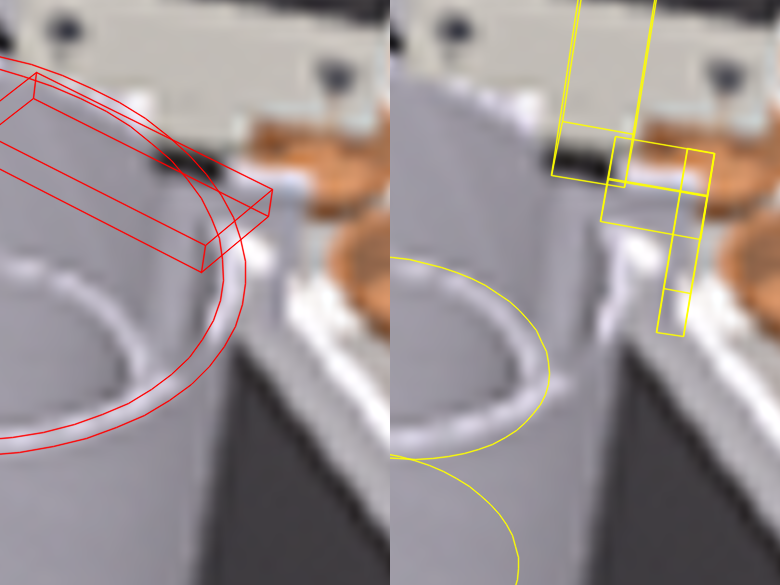

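The tail (x≈280 in the zoom) is outside the rim (≈240) and the handle (≈190) inside, with gaps on both sides. Lowering on.

```bash
python3 -m pendant '[[[0,0,5],0],[[0,0,10],0],[[0,0,15],0],[[0,0,19],0],[[0,0,22],0],[[0,0,24],0],[[0,0,25],0],[[0,0,25],0]]'; python3 -c "
from h import *
go(.7003,-.2014,.164,149.8)"
```

```text
time: 25.9
tool_pos: [0.701, -0.2016, 0.1642]
tool_rot: [3.139, 0.002, 2.615]
contact_force: [-0.4, 0.0, -1.9]
opening: 0.0201
t 25.9 pos [ 0.701  -0.2016  0.1642] yaw 149.82 shift [ 0.7 -0.2  0.2] len 1 turn 0.02 q [-0.39  0.78  0.94  0.    1.42 -1.43] F [-0.4  0.  -1.9] op 0.0201
```

```bash
python3 -m pendant '[[[0,0,1],0],[[0,0,2],0],[[0,0,2],0]]'; python3 -m pendant '[[[0,0,1],0],[[0,0,2],0],[[0,0,2],0]]'
```

```text
time: 26.15
tool_pos: [0.7013, -0.2016, 0.1636]
tool_rot: [3.139, 0.004, 2.615]
contact_force: [-2.6, 0.4, 4.4]
opening: 0.0201
time: 26.4
tool_pos: [0.7013, -0.2017, 0.1636]
tool_rot: [3.139, 0.005, 2.615]
contact_force: [-3.8, 0.4, 8.1]
opening: 0.0198
```

Contact came at rim height. Releasing.

```bash
python3 -m pendant '[[[0,0,-1],0],[[0,0,-1],0],[[0,0,-1],0],[[0,0,-1],0],[[0,0,-1],0],[[0,0,-1],0]]' 0.5; python3 -m pendant '[[[0,0,-4],0],[[0,0,-14],0],[[0,0,-30],0],[[0,0,-55],0],[[0,0,-90],0],[[0,0,-125],0],[[0,0,-150],0],[[0,0,-165],0]]';python3 -c "
from h import *
save('side','s17');go(.45,-.2,.32,150)
ov('pics/s17.png','side','pics/s17z.png',(280,170,90,115),5,which='')"
```

```text
time: 26.9
tool_pos: [0.7013, -0.2016, 0.1641]
tool_rot: [3.139, 0.005, 2.615]
contact_force: [0.3, 0.7, -0.5]
opening: 0.0455
time: 27.57
tool_pos: [0.7007, -0.2017, 0.335]
tool_rot: [3.138, 0.012, 2.615]
contact_force: [0.5, -0.5, 0.4]
opening: 0.0462
t 27.62 pos [ 0.701  -0.2019  0.3369] yaw 149.82 shift [ 218.2 -124.6   13.1] len 252 turn -0.18 q [-0.39  0.74  0.55  0.    1.83 -1.43] F [-0.6 -0.4  2.3] op 0.0461
```

View pics/s17z.png

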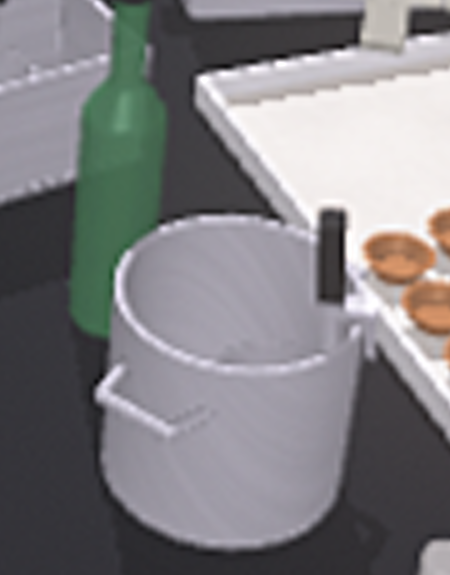

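The big dipper hangs on the pot rim. I'll move the arm off and check everything from above.

```bash
python3 -m pendant '[[[15,-9,-5],0],[[45,-26,-8],0],[[80,-46,-8],0],[[115,-66,-8],0],[[150,-86,-8],0],[[180,-103,-8],0],[[205,-117,-8],0],[[218,-125,-8],0],[[218,-125,-8],0],[[218,-125,-8],0]]';python3 -c "
from h import *
save('side','s18');save('top','t18')
print(robot.observe()['contact_force'])
for n,z,u in(('lid',.07,'side'),('lid',.07,'top')):print(n,[ (d['xy'],d['p']) for d in robot.find_in(u,n)[:2]])"
```

```text
time: 28.45
tool_pos: [0.4494, -0.2004, 0.3418]
tool_rot: [3.137, 0.017, 2.614]
contact_force: [0.7, 0.7, 0.5]
opening: 0.0458
[-0.64652675 -0.06708572 -0.25774497]
lid [([0.4005, 0.4281], 0.86)]
lid [([0.2986, 0.5967], 0.74)]
```

View pics/s18.png

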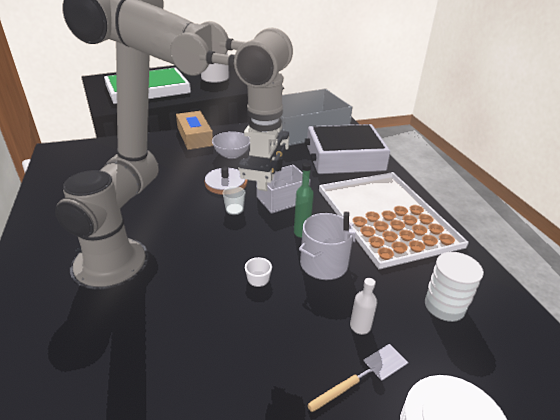

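View pics/t18.png

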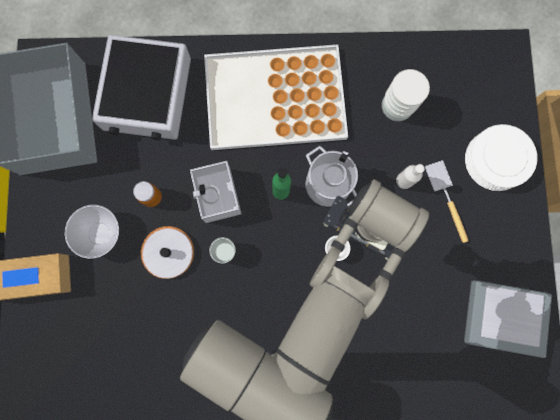

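From above, the lid is centred on the board at (167,252), and both dippers hang with their cups inside. Zooming in to check the leans and tails.

```bash
python3 -c "
from h import *
cv2.imwrite('pics/f.png',np.hstack([ov('pics/t18.png','top',None,(185,150,60,75),6,which=''),ov('pics/t18.png','top',None,(300,140,70,75),6,which='')]))
from scipy.optimize import least_squares
l=proj('top',[.4312,.361,.055+.015]);print(l)"
```

```text
[[162.84689011 250.89738322]]
```

View pics/f.png

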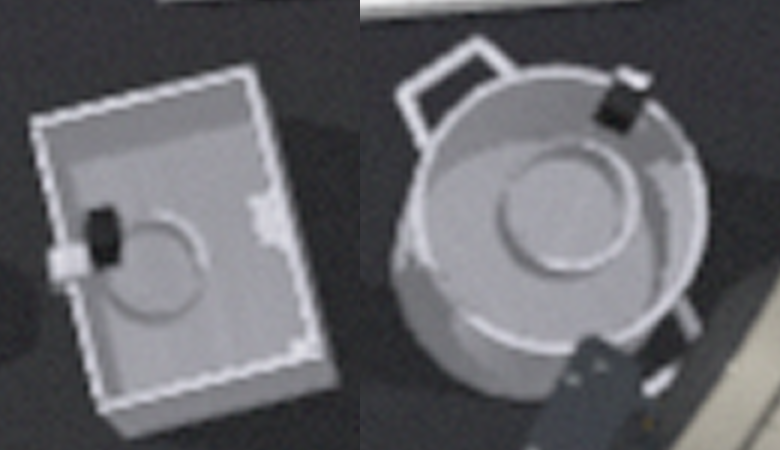

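Both hooks straddle their rims with small leans. I'll let things settle briefly, then hand in.

```bash
python3 -m pendant '[[[0,0,0],0],[[0,0,0],0],[[0,0,0],0],[[0,0,0],0],[[0,0,0],0],[[0,0,0],0]]'; python3 -c "
from h import *
a=cv2.imread('pics/t18.png').astype(int);b=save('top','t19')[:,:,::-1].astype(int)
d=abs(a-b).max(2);print(d[150:225,185:245].max(),d[140:190,320:370].max(),d[225:280,140:195].max())
print(robot.hand_in())"
```

```text
time: 29.15
tool_pos: [0.4505, -0.2003, 0.3406]
tool_rot: [3.137, 0.014, 2.616]
contact_force: [-0.8, 0.5, 0.1]
opening: 0.0458
14 24 14
the job is handed in; nothing more can be done
None
```

I did all three parts and handed the job in at about 29 s of the 72 s allowed; no verdict was given.

- **Lid:** it lies flat with the knob up on the board, set down with light contact. In the pictures it is centred on the board to within a few millimetres.
- **Small dipper:** it hangs on the pan's +y wall, cup inside and tail outside, with a slight lean of about 0.1 rad judged by eye. The hook met the rim within 1 mm of the expected height.
- **Big dipper:** it hangs on the pot rim between the loop handles, cup inside and tail outside. Its hook also met the rim at the expected height.

**Last checks:** both cameras show the gripper clear of everything and no bystander visibly moved. Two top pictures about 0.7 s apart showed only noise-level changes around the lid and both dippers, so they appear at rest. No check failed, and the camera and model positions agreed to about 1–3 mm. I did not measure the final leans or cup heights numerically.

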